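# Size a valve plug in the stepped bore gauge

### The job

The soft-serve machine is stripped for cleaning and we must know the size of the valve plug that lies alone in the small compartment of the parts tray. Pick it up and try it in the row of bores of the gauge block one after another, beginning with the smallest and skipping none, pressing only gently, until it goes in; push it fully home there, flange on the block, and let go. Leave the two spare plugs in the tray and the other things on the table alone.

Things in the scene. Friction and masses are not known exactly. Their poses are not given: they have to be found in the camera images.
- plug_p: a steel valve plug, a solid of revolution 50 mm tall: from below a round foot 12 mm tall its lower rim sharp, a round flange 52 mm in diameter and 5 mm thick, and on top a black round knob 24 mm in diameter and 33 mm tall. About 0.25 kg. Of the three plugs one has a foot 32 mm, one 36 mm and one 40 mm in diameter; names and starting places do not tell which. Origin: centre of the foot's underside; z points up along the plug
- plug_q: a steel valve plug, a solid of revolution 50 mm tall: from below a round foot 12 mm tall its lower rim sharp, a round flange 52 mm in diameter and 5 mm thick, and on top a black round knob 24 mm in diameter and 33 mm tall. About 0.25 kg. Of the three plugs one has a foot 32 mm, one 36 mm and one 40 mm in diameter; names and starting places do not tell which. Origin: centre of the foot's underside; z points up along the plug
- plug_r: a steel valve plug, a solid of revolution 50 mm tall: from below a round foot 12 mm tall its lower rim sharp, a round flange 52 mm in diameter and 5 mm thick, and on top a black round knob 24 mm in diameter and 33 mm tall. About 0.25 kg. Of the three plugs one has a foot 32 mm, one 36 mm and one 40 mm in diameter; names and starting places do not tell which. Origin: centre of the foot's underside; z points up along the plug
- gauge: flat aluminium gauge block fixed to the table, 78 mm (its x) by 250 mm (its y) by 22 mm high, with a row of four round bores of growing width along its y axis, the smallest towards its +y end. A plug's foot that matches has 1 mm play in diameter; the next smaller bore is 3 mm too narrow. Origin: centre of its underside
- bore1 (a point): the mouth of the smallest (first) bore of the gauge: centre of the bore at the level of the gauge's upper face, 90 mm from the gauge's centre towards its +y end, z up. The bore is 29 mm wide, straight and open to the bottom, with a sharp mouth
- bore2 (a point): the mouth of the second bore of the gauge: centre of the bore at the level of the gauge's upper face, 31 mm from the gauge's centre towards its +y end, z up. The bore is 33 mm wide, straight and open to the bottom, with a sharp mouth
- bore3 (a point): the mouth of the third bore of the gauge: centre of the bore at the level of the gauge's upper face, 29 mm from the gauge's centre towards its -y end, z up. The bore is 37 mm wide, straight and open to the bottom, with a sharp mouth
- bore4 (a point): the mouth of the widest (fourth) bore of the gauge: centre of the bore at the level of the gauge's upper face, 90 mm from the gauge's centre towards its -y end, z up. The bore is 41 mm wide, straight and open to the bottom, with a sharp mouth
- tray: shallow white plastic parts tray fixed to the table, 92 mm (its x) by 282 mm (its y), rim 14 mm high, floor 3 mm thick. A cross wall 45 mm from the centre towards +y divides it: the small compartment at the +y end holds one plug, the long one holds two spare plugs. Plugs stand upright on the floor. Origin: centre of its underside
- tray_single (a point): on the tray floor, at the centre of the small compartment: the plug to be sized starts within 8 mm of it
- tray_spare1 (a point): on the tray floor, in the long compartment: one spare plug stands within 8 mm of it and must stay
- tray_spare2 (a point): on the tray floor, at the far end of the long compartment: the other spare plug stands within 8 mm of it and must stay
- squeeze_bottle: bystander: upright white squeeze bottle, 60 mm in diameter, 170 mm tall. Origin: centre of its underside
- steel_cup: bystander: open steel cup, 72 mm across the rim, 75 mm tall. Origin: centre of its underside
There are look-alikes about, which are no part of the job. Leave any red look-alike of the plug_q alone.

How it is judged:
By the outcome, as a careful person would: the job done as asked, in the order asked, and still so for the second after the job is handed in, with the robot touching nothing.
It also fails if it takes over 72 s, if anything falls off the work surface, if the arm or the gripper's body presses on something with over 40 N, if the wrist force passes 120 N, or if a joint passes its speed limit or range.

### The arm

A 6-joint arm with a two-finger parallel gripper is mounted at the origin on the work surface. World frame = base frame: x ahead of the robot, y to its left, z up, the work surface at z = 0. Lengths are in m, angles in rad, forces in N, time in s.
With the tool pointing down it reaches from about 0.375 to 0.9 m from the base axis. Payload 3.1 kg.
Tool frame: the origin (TCP) lies on the centre line of the jaws, within the pads' length; the fingertips stand 25 mm ahead of it and the grasp point (between the pads) lies 6 mm ahead of it; x points along the fingers, y is the direction in which the jaws open and shut, and the axes are right-handed (so a half turn about x gives the same grasp; the last joint's range is limited). The gripper opens to 87 mm and grips with 3 to 60 N. Pads are 19 mm wide; open, the fingers measure 117 mm over their backs; the gripper's body (75 mm by 190 mm) begins 51 mm behind the grasp point.
Start: joints at [-1.288, 0.527, 1.433, -0, 1.181, -0.178], TCP at [0.278, -0.559, 0.248] pointing down, gripper open.
Joint ranges: [-3.08, 3.08], [-0.75, 2.2], [0.22, 2.44], [-1.43, 4.57], [0, 2.65], [-2.85, 2.85]. Speed limits (rad/s): [2.79, 2.79, 3.14, 3.14, 3.14, 3.14].

### API

Orientations are given as a unit quaternion [x, y, z, w].
In Python, from rig import robot gives the robot as it stands. The module is installed in compiled form; this text tells all that it offers.
- The arm moves only by the tool move_arm, never from a script. Its argument "commands" is a list of rows, each a list of 5 numbers: the gripper's target within -1 to 1 (shut at 1, half-way at 0, fully open at -1), then the shift along the tool's x, y, z in mm, then the turn about the tool's x in degrees. A call has 1 to 8 rows; each row is the pose to reach, as a shift and turn from the pose commanded when the call began, along the tool's axes at that moment; what a row does not reach only later rows make up. A row lasts 1/12 s, in which the tool goes at most 41.7 mm and 7.16 degrees, less where a joint would pass 70% of its speed; a pose out of reach is approached as far as the arm can. A call with a gripper value outside its range is refused whole. The fingers move at their own pace and stop on an object; "newtons" is the grip in N (left out, the last holds). Time passes only in rows, so rows that repeat a pose let the fingers close. It gives the time, the measured TCP pose, the force and the opening at its end, in the units of the state.
- robot.get_obs(): the state, without advancing time (a new reading comes with each control period).
- robot.camera(name): name is "scene" or "top" or "wrist"; returns a dict with "image" (480x640x3 uint8, red, green, blue), "fx", "fy", "cx", "cy" (pixels), "xyz" and "rotation" of the camera in the world; the wrist camera has in their place "tool_from_camera" (4x4, takes a point from camera to tool coordinates, whose origin is the TCP and whose axes are the tool frame's). Camera axes: x right, y down, z forward; pixel columns grow to the right and rows downward; lengths in m; the calibration is good to about 2 mm. A picture is of the moment at which its call begins: read the wrist's pose just before it. There is no depth.
- robot.hand_in(): hands the job in, once; it reports no verdict.
Trained networks look in a picture, given as the dict that the camera call returned (one of the last four; its "shot" number tells which), for a name from the list of things; names that differ only in an ending like _2 or _b are one class to them, and where a whole thing is asked for, a point or a joint stands for the part that bears it (a point fixed in the world has none). Each returns a list of dicts, best first, with "p" (0 to 1); they miss things now and then, are a little off and sometimes report something else, mostly with a low value. They report only what shows in the picture. A call takes as long as a camera call. They do not tell look-alikes from the thing itself.
- robot.regions_of(picture, name): "pixels" (480x640 bool, what is visible of it) and "bbox" ([left, top, right, bottom] in pixels, round what is visible of it).
The state is a dict: "time": time; "q": joint angles; "joint_velocities": joint speeds; "joint_torque": joint torques, N m; "position": TCP position; "tool_rot": TCP orientation; "ft_force": force on the tool from outside, world axes, zero at the start; "moment": the same for the moment, N m; "grip_width": finger opening in m.
Only numpy, scipy, OpenCV 4.12 (cv2) and the standard library are available. Lean on these libraries where they do the work, as an engineer would, in place of code of your own. Each camera call takes 0.05 s, during which the arm holds its last target.

## Working session

There is one attempt and no reset: what is moved stays moved. The work goes in short steps, Python scripts to look and compute and a tool call to move; the robot and the scene stay as the last step left them, time stands still between calls to the robot, and variables do not carry over. Pictures are saved under pics/ and viewed, and the job is handed in when it is done.

Besides the shell and the picture viewer there is one more tool, called after "Call:" as name(argument=value, ...), one argument or row to a line, values as JSON. move_arm: Moves the arm, as the interface text tells. Its arguments: {"type":"object","properties":{"commands":{"type":"array","items":{"type":"array","items":{"type":"number"}}},"newtons":{"type":"number"}},"required":["commands"]}

```bash
mkdir -p pics
python3 - <<'E'
from rig import robot
import cv2, numpy as np, pickle
o=robot.get_obs()
for k,v in o.items(): print(k,v)
for n in ["scene","top"]:
    c=robot.camera(n)
    cv2.imwrite(f"pics/{n}0.png",c["image"][:,:,::-1])
    print(n,{k:v for k,v in c.items() if k!="image"})
    for nm in ["plug_p","gauge","tray"]:
        for r in robot.regions_of(c,nm): print(nm,r["p"],r["bbox"],r["pixels"].sum())
E
```

```text
time 0.0
q [-1.28748399e+00  5.28464294e-01  1.43387331e+00  2.52176830e-06
  1.18140041e+00 -1.78508637e-01]
joint_velocities [ 3.90916454e-04  2.61830859e-05 -4.10129101e-04 -2.73622197e-04
 -3.15558990e-03  9.41507541e-04]
joint_torque [-6.81464062e-04 -4.40049577e+01 -1.76592225e+01  6.31527300e-02
  5.80970349e-02 -1.51478480e-04]
position [ 0.27831985 -0.55886575  0.24658195]
tool_rot [-0.68829983 -0.16258832  0.68837764 -0.16107332]
ft_force [ 0.79150884 -0.09958966  0.00977995]
moment [ 0.02948966 -0.04630744 -0.00121139]
grip_width 0.08742521460181402
scene {'fx': 561.2830395670471, 'fy': 561.2830395670471, 'cx': 325.23906695900416, 'cy': 239.47409701271806, 'xyz': array([1.31033663, 0.50425647, 1.14676794]), 'rotation': array([ 0.42132932,  0.83929471, -0.30672056, -0.15488216]), 'shot': 1}
plug_p 0.93 [394.7, 344.8, 415.3, 361.1] 357
plug_p 0.89 [373.6, 277.7, 394.0, 298.7] 331
plug_p 0.73 [437.1, 314.5, 457.8, 338.0] 376
plug_p 0.73 [402.6, 294.6, 420.5, 318.9] 333
plug_p 0.46 [353.0, 269.7, 470.8, 355.9] 3038
plug_p 0.24 [245.6, 214.0, 339.8, 268.7] 2428
gauge 0.94 [243.9, 211.5, 338.8, 266.6] 2484
tray 0.87 [352.0, 267.1, 471.0, 359.4] 3365
top {'fx': 445.29797008464647, 'fy': 445.29797008464647, 'cx': 320.7917324258996, 'cy': 243.33247915121956, 'xyz': array([ 0.40206862, -0.03619624,  0.87987519]), 'rotation': array([ 0.75537397, -0.6459311 ,  0.07308062, -0.0827188 ]), 'shot': 2}
plug_p 0.88 [143.7, 207.4, 170.6, 234.4] 505
plug_p 0.84 [178.6, 162.2, 202.0, 187.0] 489
plug_p 0.63 [234.3, 224.0, 260.5, 248.8] 525
plug_p 0.56 [188.4, 212.2, 216.2, 237.4] 468
gauge 0.77 [325.0, 232.2, 453.2, 278.7] 4425
tray 0.56 [128.4, 193.5, 279.2, 265.1] 5069
```

View pics/scene0.png

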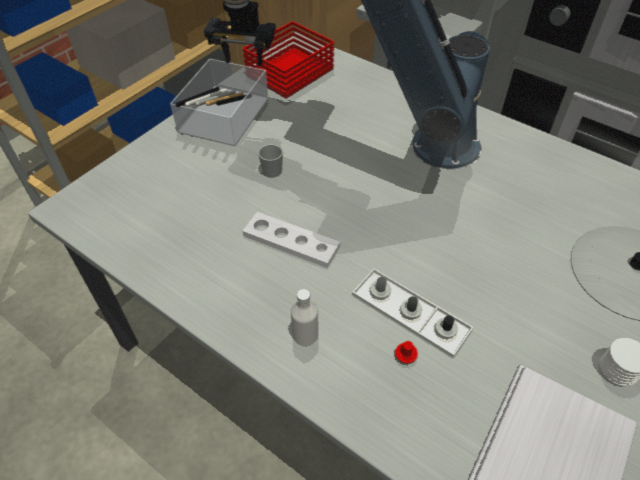

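View pics/top0.png

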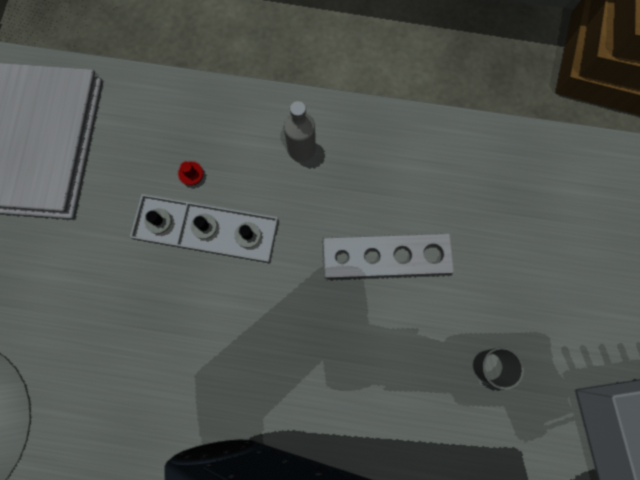

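Run:
```python
import cv2
a=cv2.imread("pics/top0.png")
cv2.imwrite("pics/top0z.png",cv2.resize(a[150:300,110:470],(800,333),interpolation=cv2.INTER_CUBIC))
a=cv2.imread("pics/scene0.png")
cv2.imwrite("pics/scene0z.png",cv2.resize(a[190:380,230:490],(780,570),interpolation=cv2.INTER_CUBIC))
```

```text
(no output)
```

View pics/top0z.png

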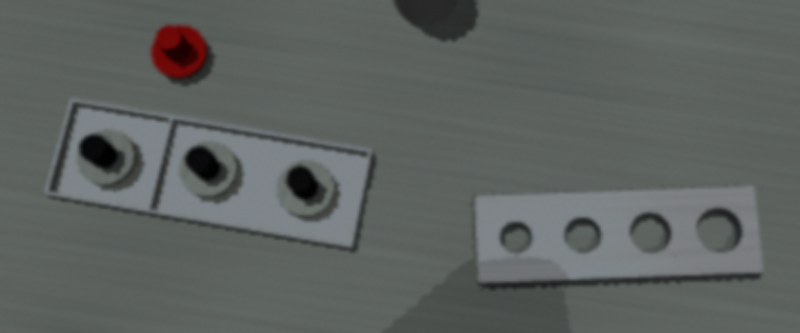

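View pics/scene0z.png

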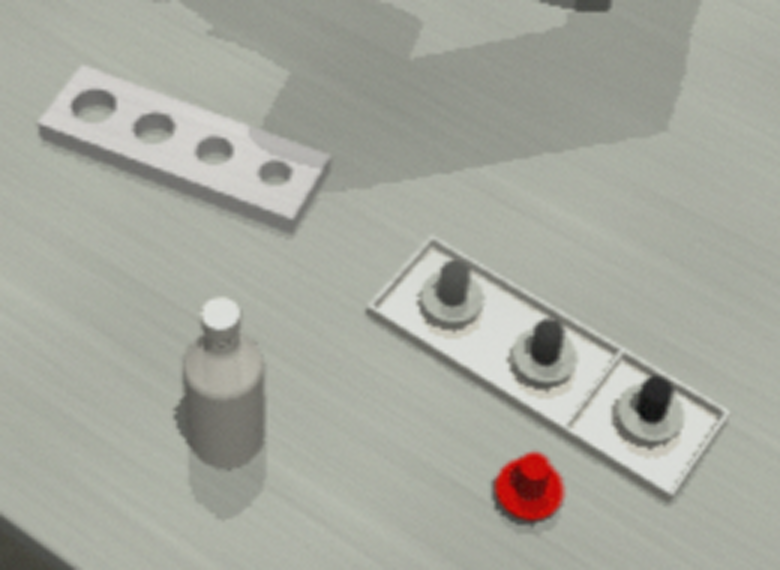

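The plug to size is the one in the small compartment: top (158,221), scene (447,326). The spares are at top (204,226) and (248,236). The red look-alike at top (191,174) lies outside the tray, so it stays. Next I measure.

```bash
cat > h.py <<'E'
from rig import robot
import cv2, numpy as np
from scipy.spatial.transform import Rotation as R
def ray_world(c,uv,z,pose=None):
    uv=np.atleast_2d(np.array(uv,float))
    d=np.c_[(uv[:,0]-c["cx"])/c["fx"],(uv[:,1]-c["cy"])/c["fy"],np.ones(len(uv))]
    if "xyz" in c: Rm=R.from_quat(c["rotation"]).as_matrix(); t=np.array(c["xyz"])
    else:
        T=np.array(c["tool_from_camera"]); Rt=R.from_quat(pose["tool_rot"]).as_matrix()
        Rm=Rt@T[:3,:3]; t=Rt@T[:3,3]+pose["position"]
    d=d@Rm.T
    s=(z-t[2])/d[:,2]
    return t+s[:,None]*d
def proj(c,P,pose=None):
    P=np.atleast_2d(P)
    if "xyz" in c: Rm=R.from_quat(c["rotation"]).as_matrix(); t=np.array(c["xyz"])
    else:
        T=np.array(c["tool_from_camera"]); Rt=R.from_quat(pose["tool_rot"]).as_matrix()
        Rm=Rt@T[:3,:3]; t=Rt@T[:3,3]+pose["position"]
    q=(P-t)@Rm
    return np.c_[c["fx"]*q[:,0]/q[:,2]+c["cx"],c["fy"]*q[:,1]/q[:,2]+c["cy"]]
E
python3 - <<'E'
from h import *
print(R.from_quat(robot.get_obs()["tool_rot"]).as_matrix().round(3))
for n in ["top","scene"]:
    c=robot.camera(n)
    for nm,z in [("gauge",.022),("tray",.014)]:
        r=robot.regions_of(c,nm)[0]
        m=r["pixels"].astype(np.uint8); k,_,_=None,0,0
        cn,_=cv2.findContours(m,0,2); cn=max(cn,key=cv2.contourArea)
        (ctr,sz,a)=cv2.minAreaRect(ray_world(c,cn[:,0],z)[:,:2].astype(np.float32)*1000)
        print(n,nm,np.round(ctr,1),np.round(sz,1),a,r["p"])
    for r in robot.regions_of(c,"plug_p"):
        b=r["bbox"]; print(n,"plug",r["p"],ray_world(c,[(b[0]+b[2])/2,(b[1]+b[3])/2],.02).round(3))
    if n=="top":
        pts=[(342,257),(372,256),(402.5,255),(433,254)]
        print(ray_world(c,pts,.022).round(4))
    for nm in ["squeeze_bottle","steel_cup"]:
        for r in robot.regions_of(c,nm)[:1]:
            b=r["bbox"]; print(nm,r["p"],ray_world(c,[(b[0]+b[2])/2,b[3]],0).round(3),b)
E
```

```text
[[-0.     0.446 -0.895]
 [ 0.    -0.895 -0.446]
 [-1.    -0.    -0.   ]]
top gauge [588.3 226.1] [285.4  96.1] 88.71720123291016 0.66
top tray [590.5 227.6] [284.8  94.7] 88.85643768310547 0.97
top plug 0.96 [[0.695 0.275 0.02 ]]
top plug 0.78 [[0.587 0.136 0.02 ]]
top plug 0.69 [[0.594 0.225 0.02 ]]
top plug 0.61 [[0.588 0.322 0.02 ]]
[[ 0.5724 -0.0547  0.022 ]
 [ 0.5836 -0.1126  0.022 ]
 [ 0.5949 -0.1715  0.022 ]
 [ 0.6062 -0.2306  0.022 ]]
squeeze_bottle 0.92 [[0.772 0.064 0.   ]] [284.3, 101.6, 314.6, 158.7]
steel_cup 0.85 [[ 0.373 -0.382  0.   ]] [472.8, 348.9, 521.8, 388.1]
scene gauge [ 598.1 -137. ] [ 94.5 257.1] 11.473098754882812 0.71
scene tray [595.3 229.4] [286.1 105.1] 89.08692932128906 0.67
scene plug 0.73 [[0.588 0.323 0.02 ]]
scene plug 0.66 [[0.591 0.227 0.02 ]]
scene plug 0.62 [[0.707 0.287 0.02 ]]
scene plug 0.53 [[0.584 0.139 0.02 ]]
squeeze_bottle 0.84 [[0.822 0.081 0.   ]] [289.1, 289.9, 317.9, 347.0]
steel_cup 0.95 [[ 0.433 -0.342  0.   ]] [259.0, 142.6, 284.9, 177.2]
```

Run:
```python
from h import *
c=robot.camera("wrist"); print({k:v for k,v in c.items() if k!="image"})
cv2.imwrite("pics/w0.png",c["image"][:,:,::-1])
o=robot.get_obs()
print(proj(c,[[.5724,-.0547,.022],[.6062,-.2306,.022],[.588,.322,.02]],o))
```

```text
{'fx': 367.44512663720275, 'fy': 367.44512663720275, 'cx': 315.057759847836, 'cy': 243.28882816341272, 'tool_from_camera': array([[-2.68654768e-04, -2.74947451e-01,  9.61459218e-01,
        -1.36867085e-01],
       [ 9.99999871e-01,  3.40310243e-04,  3.76742102e-04,
        -4.52416002e-04],
       [-4.30778701e-04,  9.61459195e-01,  2.74947324e-01,
        -7.51647044e-02],
       [ 0.00000000e+00,  0.00000000e+00,  0.00000000e+00,
         1.00000000e+00]]), 'shot': 5}
[[ -186.35765773  -534.02954352]
 [   96.00411207  -423.77791138]
 [ -965.9980721  -1080.23662127]]
```

View pics/w0.png

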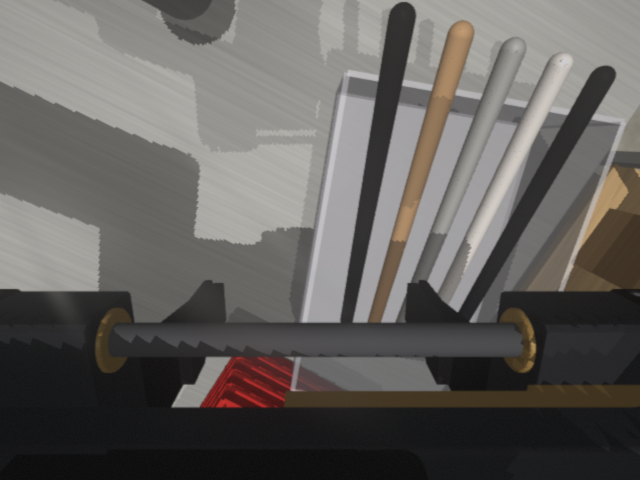

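Call:
move_arm(
  commands=[
    [-1,20,-160,-288,15.6],
    [-1,20,-160,-288,15.6],
    [-1,20,-160,-288,15.6],
    [-1,20,-160,-288,15.6],
    [-1,20,-160,-288,15.6],
    [-1,20,-160,-288,15.6],
    [-1,20,-160,-288,15.6],
    [-1,20,-160,-288,15.6],
  ],
)

```text
time: 1.72
position: [0.466, -0.2859, 0.2277]
tool_rot: [0.704, 0.067, -0.704, 0.067]
ft_force: [0.2, -0.2, -1.3]
grip_width: 0.0868
```

Call:
move_arm(
  commands=[
    [-1,40,-118,-117,0],
    [-1,40,-118,-117,0],
    [-1,40,-118,-117,0],
    [-1,40,-118,-117,0],
    [-1,40,-118,-117,0],
    [-1,40,-118,-117,0],
  ],
)

```text
time: 2.22
position: [0.5584, -0.1474, 0.1868]
tool_rot: [-0.703, -0.069, 0.704, -0.068]
ft_force: [-0.4, 0.2, 0.2]
grip_width: 0.0872
```

Run:
```python
from h import *
o=robot.get_obs(); c=robot.camera("wrist"); 
print(o["position"],o["tool_rot"],o["joint_velocities"].round(3))
cv2.imwrite("pics/w1.png",c["image"][:,:,::-1])
import pickle; pickle.dump((c,o),open("w1.pkl","wb"))
print(proj(c,[[.5724,-.0547,.022],[.6062,-.2306,.022]],o))
```

```text
[ 0.55838259 -0.14738977  0.18679469] [-0.70338255 -0.06888987  0.70415777 -0.0683301 ] [-0.064 -0.02   0.001 -0.024  0.003 -0.015]
[[208.21403931 192.90579697]
 [426.14151431 194.00562538]]
```

View pics/w1.png

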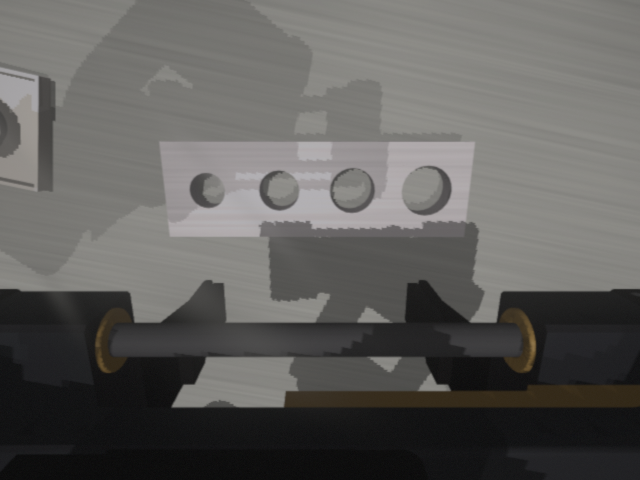

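```bash
cat >> h.py <<'E'
from scipy.optimize import least_squares
from scipy.ndimage import map_coordinates
YB=np.array([90,31,-29,-90])*1e-3; DB=np.array([29,33,37,41])*1e-3
def edge_circle(c,o,ctr,z,rad,sign,win=.006,n=72):
    """edge offsets (m) along radius; sign=+1 brighter outside"""
    g=cv2.GaussianBlur(cv2.cvtColor(c["image"],cv2.COLOR_RGB2GRAY),(0,0),.7).astype(float)
    th=np.arange(n)*2*np.pi/n; s=np.arange(-win,win,.00015)
    P=np.array([[[ctr[0]+(rad+q)*np.cos(t),ctr[1]+(rad+q)*np.sin(t),z] for q in s] for t in th])
    uv=proj(c,P.reshape(-1,3),o)
    v=map_coordinates(g,[uv[:,1],uv[:,0]],order=1,mode="nearest").reshape(n,-1)
    k=5; d=sign*(v[:,k:]-v[:,:-k]); i=d.argmax(1)
    sc=s[:-k]+.00015*k/2
    pts=np.c_[ctr[0]+(rad+sc[i])*np.cos(th),ctr[1]+(rad+sc[i])*np.sin(th)]
    return pts,d.max(1)
def fit_circle(c,o,ctr,z,rad,sign,it=5,win=.006,minc=8,freer=False):
    ctr=np.array(ctr[:2],float); r=rad
    for _ in range(it):
        pts,w=edge_circle(c,o,ctr,z,rad,sign,win); ok=w>minc
        f=lambda p:np.hypot(*(pts[ok]-p[:2]).T)-(p[2] if freer else rad)
        p=least_squares(f,[*ctr,rad],loss="soft_l1",f_scale=.0003).x; ctr=p[:2]; r=p[2]; win=max(win*.7,.002)
    res=f(p); return ctr,r,ok.sum(),np.median(abs(res))*1e3
def fit_gauge(c,o,cs):
    def f(p):
        e=np.array([-np.sin(p[2]),np.cos(p[2])]); return (p[:2]+YB[:,None]*e-cs).ravel()
    s=least_squares(f,[*cs.mean(0),.19]); return s.x,f(s.x).reshape(-1,2)
E
python3 - <<'E'
from h import *
import pickle
c,o=pickle.load(open("w1.pkl","rb"))
cs=[]
for i,uv in enumerate([(207,190),(279,190),(352,190),(427,190)]):
    p0=ray_world(c,uv,.022,o)[0]
    p,r,n,m=fit_circle(c,o,p0,.022,DB[i]/2,1,freer=True)
    p,_,n,m=fit_circle(c,o,p0,.022,DB[i]/2,1)
    print(i,p.round(5),r*2e3,n,m); cs.append(p)
cs=np.array(cs); print(np.linalg.norm(np.diff(cs,axis=0),axis=1))
print(fit_gauge(c,o,cs))
E
```

```text
0 [ 0.57443 -0.05347] 28.711998320752144 62 0.13264566311296627
1 [ 0.58574 -0.11131] 32.623496932426114 71 0.1665632764903599
2 [ 0.59737 -0.1701 ] 36.74499284158072 72 0.13109800452748738
3 [ 0.60897 -0.22976] 40.6544839435368 72 0.1471766719406166
[0.05893146 0.05992713 0.06077932]
(array([ 0.5917247 , -0.14164977,  0.1936526 ]), array([[-2.99795580e-05,  1.39934243e-04],
       [ 2.28410896e-05,  8.04349672e-05],
       [-6.68493500e-05, -1.15119750e-05],
       [ 7.39878185e-05, -2.08857235e-04]]))
```

Call:
move_arm(
  commands=[
    [-1,0,-325,-64,0],
    [-1,0,-325,-64,0],
    [-1,0,-325,-64,0],
    [-1,0,-325,-64,0],
    [-1,0,-325,-64,0],
    [-1,0,-325,-64,0],
    [-1,0,-325,-64,0],
    [-1,0,-325,-64,0],
  ],
)

```text
time: 2.93
position: [0.5597, 0.1812, 0.1884]
tool_rot: [0.704, 0.066, -0.704, 0.066]
ft_force: [0.9, 0.3, -0.2]
grip_width: 0.0869
```

Call:
move_arm(
  commands=[
    [-1,0,-130,-25,0],
    [-1,0,-130,-25,0],
    [-1,0,-130,-25,0],
    [-1,0,-130,-25,0],
    [-1,0,-130,-25,0],
    [-1,0,-130,-25,0],
  ],
)

```text
time: 3.43
position: [0.5598, 0.312, 0.1877]
tool_rot: [0.704, 0.066, -0.704, 0.067]
ft_force: [-0.3, -0.7, -0.5]
grip_width: 0.0873
```

Run:
```python
from h import *
o=robot.get_obs(); c=robot.camera("wrist"); 
print(o["position"],o["tool_rot"],o["joint_velocities"].round(3),o["q"].round(2))
cv2.imwrite("pics/w2.png",c["image"][:,:,::-1])
import pickle; pickle.dump((c,o),open("w2.pkl","wb"))
print(proj(c,[[.588,.322,.02],[.588,.322,.053]],o))
```

```text
[0.55984577 0.31200509 0.18774445] [ 0.7039801   0.06630105 -0.7039293   0.06708001] [-0.03  -0.005  0.02   0.    -0.002  0.002] [ 0.33  0.62  1.45 -0.    1.08  1.72]
[[309.73423173 195.19491444]
 [309.17515022 201.80032927]]
```

View pics/w2.png

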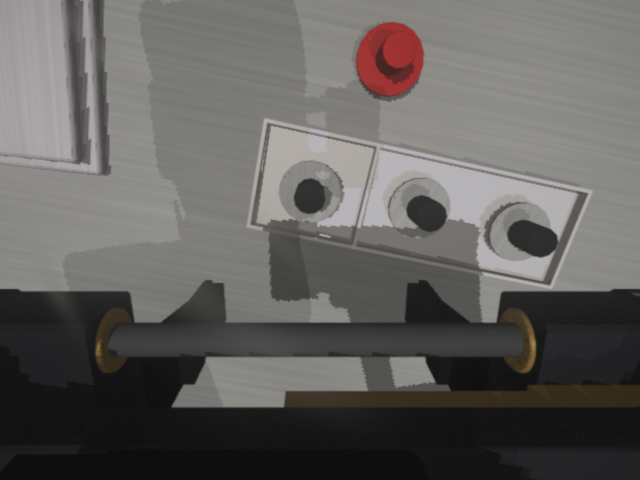

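Run:
```python
from h import *
import pickle
c,o=pickle.load(open("w2.pkl","rb"))
p,r,n,m=fit_circle(c,o,ray_world(c,(309,197),.053,o)[0],.053,.012,1); print("knob",p.round(5),r,n,m)
q,r,n,m=fit_circle(c,o,ray_world(c,(311,190),.02,o)[0],.02,.026,1,win=.004,minc=4); print("flange",q.round(5),r,n,m)
im=c["image"][:,:,::-1].copy()
big=cv2.resize(im[120:270,240:440],None,fx=4,fy=4,interpolation=cv2.INTER_CUBIC)
for P,z,rr in [(p,.053,.012),(q,.02,.026)]:
    t=np.linspace(0,6.28,60); uv=proj(c,np.c_[P[0]+rr*np.cos(t),P[1]+rr*np.sin(t),0*t+z],o)
    cv2.polylines(big,[np.int32((uv-[240,120]+.5)*4)],True,(0,255,0),1)
cv2.imwrite("pics/w2z.png",big)
Rt=R.from_quat(o["tool_rot"]).as_matrix(); print(Rt.round(4))
for P in (p,q): print((Rt.T@(np.r_[P,.044]-o["position"])*1e3).round(1))
```

```text
knob [0.59175 0.32268] 0.012 72 0.5831185575466725
flange [0.59076 0.32193] 0.026 64 0.349378176386108
[[ 2.000e-04  1.878e-01 -9.822e-01]
 [-1.100e-03 -9.822e-01 -1.878e-01]
 [-1.000e+00  1.100e-03  0.000e+00]]
[143.7  -4.7 -33.3]
[143.7  -4.1 -32.2]
```

View pics/w2z.png

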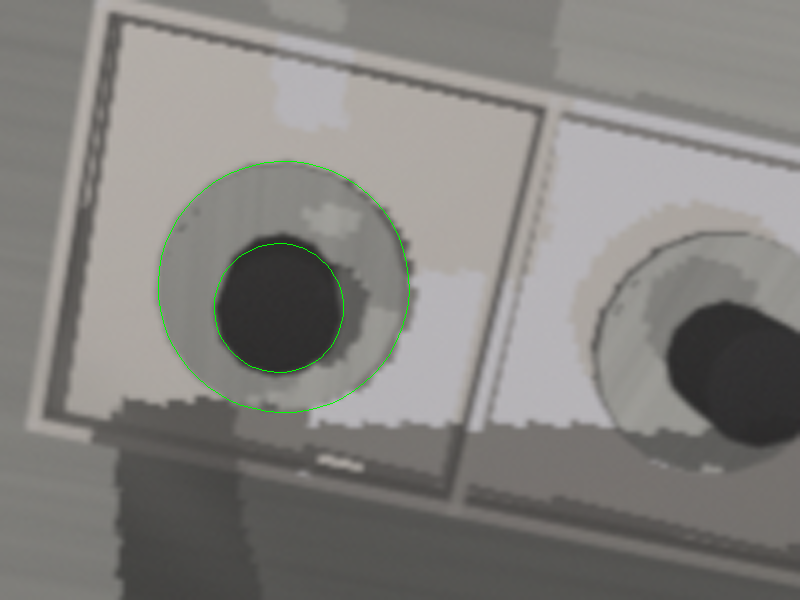

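Call:
move_arm(
  commands=[
    [-1,0,-4,-32.3,0],
    [-1,30,-4,-32.3,0],
    [-1,70,-4,-32.3,0],
    [-1,110,-4,-32.3,0],
    [-1,138,-4,-32.3,0],
    [-1,138,-4,-32.3,0],
    [0.2,138,-4,-32.3,0],
  ],
  newtons=3,
)

```text
time: 4.07
position: [0.5899, 0.3208, 0.0482]
tool_rot: [-0.703, -0.065, 0.706, -0.066]
ft_force: [1.2, 0.9, 0.4]
grip_width: 0.0847
```

Run:
```python
from h import *
o=robot.get_obs(); c=robot.camera("wrist"); 
print(o["position"],o["ft_force"],o["grip_width"])
cv2.imwrite("pics/w3.png",c["image"][:,:,::-1])
import pickle; pickle.dump((c,o),open("w3.pkl","wb"))
```

```text
[0.58987696 0.32079817 0.04820303] [1.17627953 0.8790476  0.41072649] 0.0846632432837996
```

View pics/w3.png

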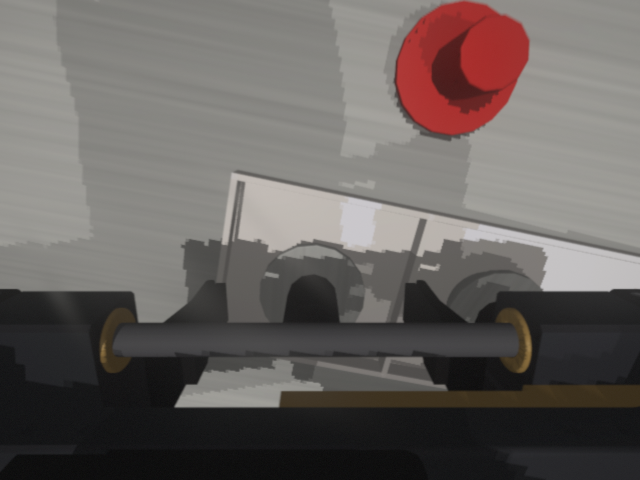

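Call:
move_arm(
  commands=[
    [0.3,0,0,0,0],
    [0.3,0,0,0,0],
    [0.3,0,0,0,0],
    [0.3,0,0,0,0],
    [0.3,0,0,0,0],
    [0.6,0,0,0,0],
    [0.6,0,0,0,0],
    [0.6,0,0,0,0],
  ],
  newtons=3,
)

```text
time: 4.78
position: [0.5902, 0.3237, 0.0495]
tool_rot: [-0.704, -0.067, 0.704, -0.067]
ft_force: [0.5, -0.6, 0.4]
grip_width: 0.0311
```

Call:
move_arm(
  commands=[
    [0.6,0,0,0,0],
    [0.6,0,0,0,0],
    [0.6,0,0,0,0],
    [0.6,0,0,0,0],
  ],
  newtons=3,
)

```text
time: 5.12
position: [0.5903, 0.3235, 0.0494]
tool_rot: [-0.704, -0.067, 0.704, -0.067]
ft_force: [-0.4, -0.3, -0.1]
grip_width: 0.0239
```

Call:
move_arm(
  commands=[
    [0.25,0,0,0,0],
    [0.25,0,0,0,-7],
    [0.25,0,0,0,-14],
    [0.25,0,0,0,-21],
    [0.25,0,0,0,-28],
    [0.25,0,0,0,-35],
    [0.25,0,0,0,-42],
    [0.25,0,0,0,-49],
  ],
)

```text
time: 5.78
position: [0.5904, 0.3238, 0.0495]
tool_rot: [0.612, 0.355, -0.612, 0.355]
ft_force: [-0.1, -0.1, -0.2]
grip_width: 0.0328
```

Call:
move_arm(
  commands=[
    [0.25,0,0,0,-7],
    [0.25,0,0,0,-14],
    [0.25,0,0,0,-21],
    [0.25,0,0,0,-28],
    [0.25,0,0,0,-35],
    [0.25,0,0,0,-41],
    [0.6,0,0,0,-41],
    [0.6,0,0,0,-41],
  ],
)

```text
time: 6.45
position: [0.5904, 0.3238, 0.0495]
tool_rot: [0.451, 0.544, -0.451, 0.544]
ft_force: [-0.5, 0.6, 0.1]
grip_width: 0.0258
```

Call:
move_arm(
  commands=[
    [0.6,0,0,0,0],
    [0.6,0,0,0,0],
    [0.6,0,0,0,0],
    [0.6,0,0,0,0],
    [0.6,0,0,0,0],
  ],
)

```text
time: 6.87
position: [0.5904, 0.3237, 0.0495]
tool_rot: [0.451, 0.545, -0.45, 0.545]
ft_force: [0.9, 1.6, -0.8]
grip_width: 0.0241
```

Run:
```python
from h import *
import pickle
o=robot.get_obs(); pickle.dump(o,open("grip.pkl","wb"))
for k in ("time","q","position","tool_rot","ft_force","grip_width"): print(k,o[k])
```

```text
time 6.8667
q [3.35835122e-01 8.35938582e-01 1.42974112e+00 1.88844161e-04
 8.75684948e-01 1.46720111e-01]
position [0.59043873 0.32370816 0.04953386]
tool_rot [ 0.45068652  0.54494961 -0.45049549  0.54494532]
ft_force [ 0.89210244  1.63560925 -0.76784544]
grip_width 0.024072931387960374
```

Call:
move_arm(
  commands=[
    [0,0,0,0,0],
    [0,0,0,0,0],
    [-0.2,-30,0,0,0],
    [-0.4,-70,0,0,7],
    [-0.5,-110,0,0,14],
    [-0.5,-138,0,0,21],
    [-0.5,-138,-20,0,28],
    [-0.5,-138,-32,0,35],
  ],
)

```text
time: 7.53
position: [0.5595, 0.3178, 0.1907]
tool_rot: [0.596, 0.382, -0.593, 0.383]
ft_force: [-1.0, -0.5, -0.3]
grip_width: 0.0632
```

Call:
move_arm(
  commands=[
    [-0.5,0,0,0,7],
    [-0.5,0,0,0,14],
    [-0.5,0,0,0,21],
    [-0.5,0,0,0,28],
    [-0.5,0,0,0,35],
    [-0.5,0,0,0,42],
    [-0.5,0,0,0,49],
    [-0.5,0,0,0,55],
  ],
)

```text
time: 8.2
position: [0.5587, 0.3174, 0.1876]
tool_rot: [-0.704, -0.065, 0.704, -0.065]
ft_force: [1.0, -0.7, -0.9]
grip_width: 0.0649
```

Call:
move_arm(
  commands=[
    [-0.5,0,0,0,0],
    [-0.5,0,0,0,0],
  ],
)

```text
time: 8.37
position: [0.5588, 0.3175, 0.1876]
tool_rot: [-0.704, -0.068, 0.704, -0.068]
ft_force: [0.9, 0.1, -1.2]
grip_width: 0.065
```

Run:
```python
from h import *
o=robot.get_obs(); c=robot.camera("wrist"); 
print(o["time"],o["position"],o["tool_rot"],o["joint_velocities"].round(3))
cv2.imwrite("pics/w4.png",c["image"][:,:,::-1])
import pickle; pickle.dump((c,o),open("w4.pkl","wb")); g=pickle.load(open("grip.pkl","rb"))["position"]
uv=proj(c,[[g[0],g[1],.02]],o)[0]; print(uv)
for mc in (4,8,12):
  q,r,n,m=fit_circle(c,o,g,.02,.026,1,win=.004,minc=mc); print("flange",q.round(5),r,n,m)
q,r,n,m=fit_circle(c,o,g,.02,.026,1,win=.004,minc=4,freer=True); print("flange",q.round(5),r,n,m)
im=c["image"][:,:,::-1].copy()
big=cv2.resize(im[120:270,240:440],None,fx=4,fy=4,interpolation=cv2.INTER_CUBIC)
for P,z,rr in [(q,.02,.026)]:
    t=np.linspace(0,6.28,60); uv=proj(c,np.c_[P[0]+rr*np.cos(t),P[1]+rr*np.sin(t),0*t+z],o)
    cv2.polylines(big,[np.int32((uv-[240,120]+.5)*4)],True,(0,255,0),1)
cv2.imwrite("pics/w4z.png",big)
```

```text
8.3667 [0.55880009 0.31746772 0.18759897] [-0.70376476 -0.06778095  0.70392697 -0.06788022] [-0.001  0.    -0.001  0.001 -0.002 -0.004]
[315.28613643 191.91112728]
flange [0.59051 0.32298] 0.026 63 0.32367429151674426
flange [0.59045 0.32299] 0.026 61 0.3203032518116003
flange [0.59043 0.32299] 0.026 59 0.3298767301194473
flange [0.59039 0.32293] 0.02628515569559984 63 0.24584938469722484
```

View pics/w4z.png

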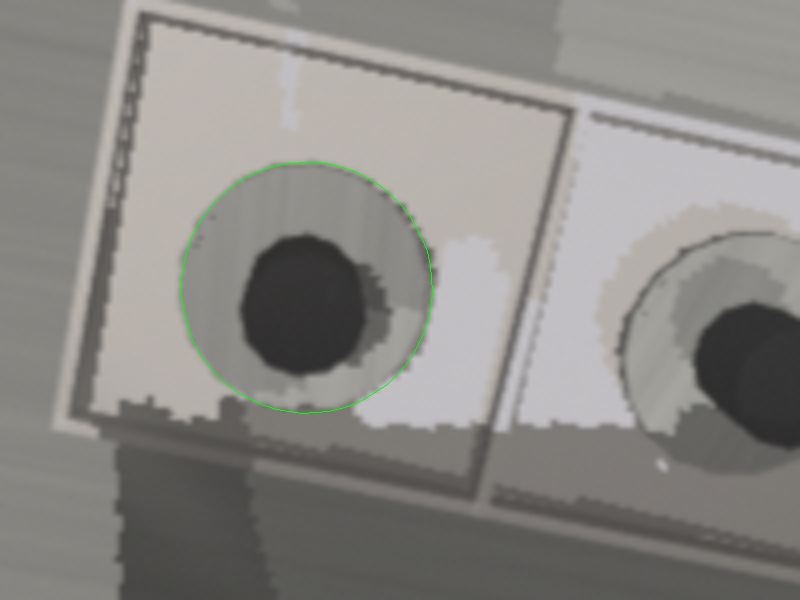

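Call:
move_arm(
  commands=[
    [-0.3,0,0,-32,0],
    [-0.2,40,0,-32,0],
    [-0.1,80,0,-32,0],
    [0,115,0,-32,0],
    [0,138,0,-32,0],
    [0.2,138,0,-32,0],
    [0.6,138,0,-32,0],
    [0.6,138,0,-32,0],
  ],
  newtons=20,
)

```text
time: 9.08
position: [0.5905, 0.3237, 0.0495]
tool_rot: [-0.704, -0.067, 0.704, -0.067]
ft_force: [0.4, 0.2, 0.4]
grip_width: 0.031
```

Call:
move_arm(
  commands=[
    [0.6,0,0,0,0],
    [0.6,0,0,0,0],
    [0.6,0,0,0,0],
    [0.6,0,0,0,0],
    [0.6,0,0,0,0],
    [0.6,0,0,0,0],
  ],
  newtons=20,
)

```text
time: 9.58
position: [0.5906, 0.3236, 0.0499]
tool_rot: [0.704, 0.067, -0.704, 0.067]
ft_force: [0.0, 0.6, 1.1]
grip_width: 0.0235
```

Call:
move_arm(
  commands=[
    [0.6,-10,0,0,0],
    [0.6,-45,0,0,0],
    [0.6,-85,0,0,0],
    [0.6,-120,15,4,0],
    [0.6,-137,50,13,0],
    [0.6,-137,90,24,0],
    [0.6,-137,130,35,0],
    [0.6,-137,170,45,0],
  ],
)

```text
time: 10.25
position: [0.5771, 0.147, 0.1875]
tool_rot: [0.704, 0.067, -0.704, 0.067]
ft_force: [0.9, -0.7, -3.2]
grip_width: 0.0231
```

Call:
move_arm(
  commands=[
    [0.6,0,40,10,0],
    [0.6,0,80,21,0],
    [0.6,0,120,32,0],
    [0.6,0,160,43,0],
    [0.6,0,200,53,0],
    [0.6,0,240,64,0],
    [0.6,0,270,72,0],
    [0.6,0,286,76,0],
  ],
)

```text
time: 10.92
position: [0.5569, -0.1512, 0.1869]
tool_rot: [0.704, 0.065, -0.704, 0.066]
ft_force: [0.7, 0.2, -2.5]
grip_width: 0.0237
```

Call:
move_arm(
  commands=[
    [0.6,0,0,0,0],
    [0.6,0,0,0,0],
    [0.6,0,0,0,0],
  ],
)

```text
time: 11.17
position: [0.5568, -0.1461, 0.1865]
tool_rot: [-0.704, -0.067, 0.704, -0.066]
ft_force: [-0.2, 0.4, -2.0]
grip_width: 0.0235
```

Run:
```python
from h import *
o=robot.get_obs(); c=robot.camera("wrist"); 
print(o["time"],o["position"],o["ft_force"],o["joint_velocities"].round(3),o["grip_width"])
cv2.imwrite("pics/w5.png",c["image"][:,:,::-1])
import pickle; pickle.dump((c,o),open("w5.pkl","wb"))
cs=[]
p0s=[[0.57443,-0.05347],[0.58574,-0.11131],[0.59737,-0.1701],[0.60897,-0.22976]]
for i in range(4):
    p,_,n,m=fit_circle(c,o,p0s[i],.022,DB[i]/2,1)
    print(i,p.round(5),n,m); cs.append(p)
cs=np.array(cs); x,res=fit_gauge(c,o,cs); print(x,(res*1e3).round(2))
Rt=R.from_quat(o["tool_rot"]).as_matrix(); print(Rt.round(4), -np.sin(x[2]),np.cos(x[2]))
for P in cs: print((Rt.T@(np.r_[P,.022]-o["position"])*1e3).round(2))
```

```text
11.1667 [ 0.55682487 -0.14608388  0.18649217] [-0.17122316  0.35563454 -2.02416903] [ 0.022  0.     0.006 -0.003 -0.003 -0.002] 0.02347060402118261
0 [ 0.57446 -0.05317] 70 0.13068029173411017
1 [ 0.58582 -0.11104] 72 0.14724098417982778
2 [ 0.59746 -0.16978] 72 0.13831188307467968
3 [ 0.60909 -0.22947] 72 0.17235066356053286
[ 0.59180574 -0.14135493  0.19413642] [[-0.02  0.12]
 [ 0.    0.1 ]
 [-0.06 -0.03]
 [ 0.08 -0.19]]
[[-1.100e-03  1.883e-01 -9.821e-01]
 [ 1.200e-03 -9.821e-01 -1.883e-01]
 [-1.000e+00 -1.400e-03  9.000e-04]] -0.19291925166482674 0.9812146362224134
[164.58 -87.7  -34.96]
[164.5  -28.73 -35.22]
[164.42  31.15 -35.59]
[164.33  91.97 -35.77]
```

View pics/w5.png

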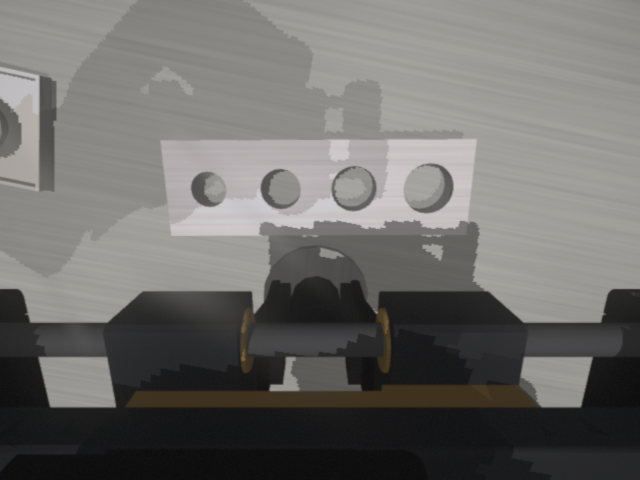

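Call:
move_arm(
  commands=[
    [0.6,0,-36,-15,0],
    [0.6,20,-72,-30,0],
    [0.6,50,-88.4,-35.1,0],
    [0.6,85,-88.4,-35.1,0],
    [0.6,108,-88.4,-35.1,0],
    [0.6,111,-88.4,-35.1,0],
    [0.6,111,-88.4,-35.1,0],
    [0.6,111,-88.4,-35.1,0],
  ],
)

```text
time: 11.88
position: [0.5761, -0.0531, 0.0765]
tool_rot: [0.704, 0.067, -0.703, 0.067]
ft_force: [0.3, -0.1, -3.2]
grip_width: 0.0233
```

```bash
cat > st.py <<'E'
from h import *
import sys
B={1:(.57445,-.05234),2:(.58583,-.11023),3:(.59740,-.16911),4:(.60917,-.22896)}
o=robot.get_obs(); Rt=R.from_quat(o["tool_rot"]).as_matrix()
print(o["time"],"pos",o["position"].round(5),"F",o["ft_force"].round(2),"M",o["moment"].round(3),"w",round(o["grip_width"],4),"v",abs(o["joint_velocities"]).max().round(3))
b=int(sys.argv[1]); d=Rt.T@(np.r_[B[b],.0686]-o["position"])*1e3
print("to bore",b,"touch: x,y,z mm",d.round(2))
E
python3 st.py 1
```

```text
11.8833 pos [ 0.57611 -0.05308  0.07646] F [ 0.26 -0.14 -3.19] M [-0.03   0.038 -0.009] w 0.0233 v 0.027
to bore 1 touch: x,y,z mm [ 7.86 -1.05  1.5 ]
```

Call:
move_arm(
  commands=[
    [0.6,3,-1.0,1.5,0],
    [0.6,5.5,-1.0,1.5,0],
    [0.6,5.5,-1.0,1.5,0],
    [0.6,5.5,-1.0,1.5,0],
  ],
)

```text
time: 12.22
position: [0.5739, -0.0532, 0.0709]
tool_rot: [0.704, 0.067, -0.703, 0.067]
ft_force: [0.5, -0.5, -3.6]
grip_width: 0.0235
```

```bash
python3 st.py 1
```

```text
12.2167 pos [ 0.57392 -0.05321  0.07086] F [ 0.52 -0.52 -3.63] M [ 0.06   0.06  -0.035] w 0.0235 v 0.005
to bore 1 touch: x,y,z mm [ 2.26 -0.75 -0.68]
```

Call:
move_arm(
  commands=[
    [0.6,0,0,0,0],
    [0.6,0,0,0,0],
  ],
)

```text
time: 12.38
position: [0.5738, -0.0531, 0.0705]
tool_rot: [0.704, 0.067, -0.704, 0.067]
ft_force: [0.1, 0.4, -2.4]
grip_width: 0.0235
```

```bash
python3 st.py 1
```

```text
12.3833 pos [ 0.5738  -0.05309  0.07045] F [ 0.05  0.4  -2.4 ] M [-0.02   0.003  0.018] w 0.0235 v 0.003
to bore 1 touch: x,y,z mm [ 1.85 -0.61 -0.78]
```

Call:
move_arm(
  commands=[
    [0.6,0.5,-0.6,-0.8,0],
    [0.6,1.0,-0.6,-0.8,0],
    [0.6,1.0,-0.6,-0.8,0],
    [0.6,1.5,-0.6,-0.8,0],
    [0.6,2.0,-0.6,-0.8,0],
    [0.6,2.3,-0.6,-0.8,0],
    [0.6,2.3,-0.6,-0.8,0],
  ],
)

```text
time: 12.97
position: [0.5743, -0.0522, 0.0688]
tool_rot: [0.704, 0.067, -0.704, 0.067]
ft_force: [-1.9, 0.4, 5.4]
grip_width: 0.0238
```

```bash
python3 st.py 1
```

```text
12.9667 pos [ 0.57434 -0.05216  0.0688 ] F [-1.92  0.36  5.44] M [0.142 0.35  0.   ] w 0.0238 v 0.002
to bore 1 touch: x,y,z mm [ 0.2   0.19 -0.07]
```

Call:
move_arm(
  commands=[
    [0.6,0.2,0,0,0],
    [0.6,0.2,0,0,0],
    [0.6,-4,0,0,0],
    [0.6,-8,0,0,0],
    [0.6,-8,20,0,0],
    [0.6,-8,45,0,0],
    [0.6,-8,59,-0.2,0],
    [0.6,-8,59,-0.2,0],
  ],
)

```text
time: 13.63
position: [0.5874, -0.1135, 0.076]
tool_rot: [0.705, 0.065, -0.703, 0.067]
ft_force: [1.2, 0.1, -3.0]
grip_width: 0.0235
```

Call:
move_arm(
  commands=[
    [0.6,3,0,0,0],
    [0.6,5,0,0,0],
    [0.6,5,0,0,0],
    [0.6,5,0,0,0],
    [0.6,5,0,0,0],
  ],
)

```text
time: 14.05
position: [0.5853, -0.1091, 0.0706]
tool_rot: [-0.704, -0.067, 0.704, -0.067]
ft_force: [-0.4, -0.3, -2.7]
grip_width: 0.0236
```

```bash
python3 st.py 2
```

```text
14.05 pos [ 0.58527 -0.10915  0.07056] F [-0.39 -0.29 -2.68] M [ 0.02   0.002 -0.055] w 0.0236 v 0.007
to bore 2 touch: x,y,z mm [ 1.96  1.17 -0.34]
```

Call:
move_arm(
  commands=[
    [0.6,0.6,1.1,-0.3,0],
    [0.6,1.0,1.1,-0.3,0],
    [0.6,1.0,1.1,-0.3,0],
    [0.6,1.0,1.1,-0.3,0],
    [0.6,1.0,1.1,-0.3,0],
  ],
)

```text
time: 14.47
position: [0.5861, -0.1111, 0.0698]
tool_rot: [0.704, 0.067, -0.704, 0.067]
ft_force: [-0.8, -0.0, -3.0]
grip_width: 0.0231
```

```bash
python3 st.py 2
```

```text
14.4667 pos [ 0.58608 -0.11107  0.0698 ] F [-0.75 -0.01 -2.98] M [0.01  0.039 0.005] w 0.0231 v 0.003
to bore 2 touch: x,y,z mm [ 1.2  -0.87  0.09]
```

Call:
move_arm(
  commands=[
    [0.6,0,-0.6,0,0],
    [0.6,0,-0.6,0,0],
    [0.6,0,-0.6,0,0],
    [0.6,0,-0.6,0,0],
  ],
)

```text
time: 14.8
position: [0.586, -0.1105, 0.0698]
tool_rot: [0.704, 0.067, -0.704, 0.067]
ft_force: [-0.8, 0.1, -2.6]
grip_width: 0.0236
```

```bash
python3 st.py 2
```

```text
14.8 pos [ 0.58599 -0.1105   0.06977] F [-0.81  0.13 -2.6 ] M [0.065 0.037 0.014] w 0.0236 v 0.001
to bore 2 touch: x,y,z mm [ 1.17 -0.3   0.1 ]
```

Settled. Now I make the gentle press at bore 2.

Call:
move_arm(
  commands=[
    [0.6,0.4,-0.3,0.1,0],
    [0.6,0.8,-0.3,0.1,0],
    [0.6,1.2,-0.3,0.1,0],
    [0.6,1.5,-0.3,0.1,0],
    [0.6,1.6,-0.3,0.1,0],
    [0.6,1.6,-0.3,0.1,0],
  ],
)

```text
time: 15.3
position: [0.586, -0.1104, 0.0682]
tool_rot: [0.704, 0.067, -0.704, 0.067]
ft_force: [0.6, -1.2, -2.9]
grip_width: 0.0235
```

```bash
python3 st.py 2
```

```text
15.3 pos [ 0.58602 -0.11041  0.06816] F [ 0.57 -1.24 -2.86] M [-0.098 -0.072 -0.01 ] w 0.0235 v 0.001
to bore 2 touch: x,y,z mm [-0.44 -0.21  0.15]
```

Call:
move_arm(
  commands=[
    [0.6,0.4,0,0,0],
    [0.6,0.8,0,0,0],
    [0.6,1.2,0,0,0],
    [0.6,1.2,0,0,0],
  ],
)

```text
time: 15.63
position: [0.586, -0.1104, 0.0669]
tool_rot: [0.704, 0.067, -0.704, 0.067]
ft_force: [0.4, -1.3, -1.5]
grip_width: 0.0234
```

```bash
python3 st.py 2
```

```text
15.6333 pos [ 0.58603 -0.11045  0.06692] F [ 0.37 -1.27 -1.51] M [-0.22  -0.058  0.011] w 0.0234 v 0.002
to bore 2 touch: x,y,z mm [-1.68 -0.25  0.15]
```

Call:
move_arm(
  commands=[
    [0.6,1,0.15,0,0],
    [0.6,2,0.15,0,0],
    [0.6,3,0.15,0,0],
    [0.6,4,0.15,0,0],
    [0.6,5,0.15,0,0],
    [0.6,5,0.15,0,0],
  ],
)

```text
time: 16.13
position: [0.586, -0.1105, 0.0618]
tool_rot: [0.704, 0.067, -0.704, 0.067]
ft_force: [1.5, -1.9, -3.3]
grip_width: 0.0236
```

```bash
python3 st.py 2
```

```text
16.1333 pos [ 0.58598 -0.1105   0.06176] F [ 1.45 -1.89 -3.27] M [-0.338 -0.186 -0.01 ] w 0.0236 v 0.003
to bore 2 touch: x,y,z mm [-6.84 -0.29  0.1 ]
```

Call:
move_arm(
  commands=[
    [0.6,1,0.2,0.1,0],
    [0.6,2,0.2,0.1,0],
    [0.6,3,0.2,0.1,0],
    [0.6,4,0.2,0.1,0],
    [0.6,4.6,0.2,0.1,0],
    [0.6,5.2,0.2,0.1,0],
    [0.6,5.4,0.2,0.1,0],
    [0.6,5.4,0.2,0.1,0],
  ],
)

```text
time: 16.8
position: [0.5859, -0.1106, 0.0569]
tool_rot: [0.704, 0.067, -0.704, 0.067]
ft_force: [0.1, -1.1, 2.1]
grip_width: 0.0231
```

```bash
python3 st.py 2
```

```text
16.8 pos [ 0.58594 -0.11062  0.05689] F [ 0.09 -1.1   2.06] M [-0.185 -0.049  0.006] w 0.0231 v 0.002
to bore 2 touch: x,y,z mm [-11.71  -0.4    0.03]
```

Call:
move_arm(
  commands=[
    [0.6,0.3,0,0,0],
    [0.6,0.6,0,0,0],
    [0.6,0.6,0,0,0],
    [0.6,0.6,0,0,0],
  ],
)

```text
time: 17.13
position: [0.5859, -0.1106, 0.0568]
tool_rot: [0.704, 0.067, -0.704, 0.067]
ft_force: [0.0, -0.8, 5.2]
grip_width: 0.0233
```

```bash
python3 st.py 2
```

```text
17.1333 pos [ 0.58595 -0.11063  0.05685] F [ 0.01 -0.8   5.19] M [-0.128  0.107 -0.024] w 0.0233 v 0.002
to bore 2 touch: x,y,z mm [-11.75  -0.41   0.03]
```

Hard stop 12 mm below the bore 1 contact height, so the flange is on the block. Now I release and look.

Call:
move_arm(
  commands=[
    [0.3,0,0,0,0],
    [0.1,0,0,0,0],
    [0,0,0,0,0],
    [0,0,0,0,0],
    [-0.2,-15,0,0,0],
    [-0.3,-45,0,0,0],
    [-0.4,-85,0,0,0],
    [-0.4,-120,0,0,0],
  ],
)

```text
time: 17.8
position: [0.5852, -0.1102, 0.1767]
tool_rot: [-0.703, -0.067, 0.705, -0.066]
ft_force: [1.0, -0.7, 0.1]
grip_width: 0.0585
```

Call:
move_arm(
  commands=[
    [-0.4,-10,0,33,0],
    [-0.4,-10,0,33,0],
    [-0.4,-10,0,33,0],
    [-0.4,-10,0,33,0],
  ],
)

```text
time: 18.13
position: [0.5532, -0.1166, 0.1856]
tool_rot: [-0.704, -0.067, 0.704, -0.067]
ft_force: [0.5, 0.4, -0.5]
grip_width: 0.0607
```

Run:
```python
from h import *
o=robot.get_obs(); c=robot.camera("wrist"); print(o["time"],o["position"],o["ft_force"],o["grip_width"])
s=robot.camera("scene"); t=robot.camera("top")
cv2.imwrite("pics/w6.png",c["image"][:,:,::-1])
a=cv2.resize(s["image"][190:380,230:490,::-1],(780,570),interpolation=cv2.INTER_CUBIC); cv2.imwrite("pics/s6.png",a)
a=cv2.resize(t["image"][150:300,110:470,::-1],(800,333),interpolation=cv2.INTER_CUBIC); cv2.imwrite("pics/t6.png",a)
q,r,n,m=fit_circle(c,o,[.5859,-.111],.027,.026,1,win=.004,minc=4,freer=True); print(q,r,n,m)
q,r,n,m=fit_circle(c,o,[.5859,-.111],.06,.012,1,win=.004,minc=4,freer=True); print(q,r,n,m)
```

```text
18.1333 [ 0.55322748 -0.11663513  0.18556348] [ 0.48549104  0.36524648 -0.50382432] 0.06074918613488084
[ 0.58585821 -0.11051279] 0.02603954479031719 65 0.16549989844438437
[ 0.58733085 -0.11097274] 0.01283415128790434 72 0.3753281958805213
```

View pics/w6.png

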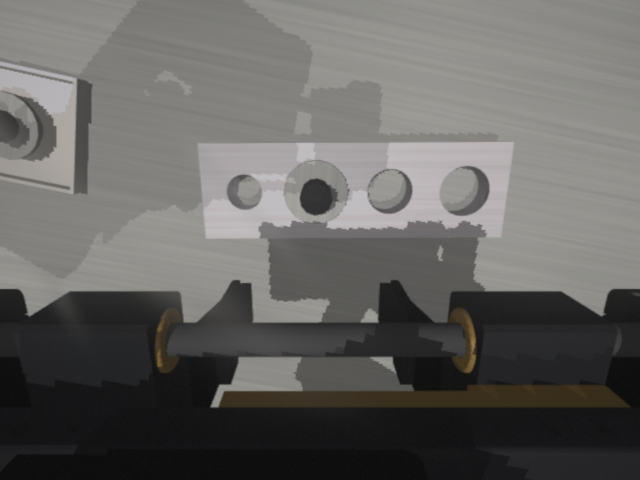

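View pics/s6.png

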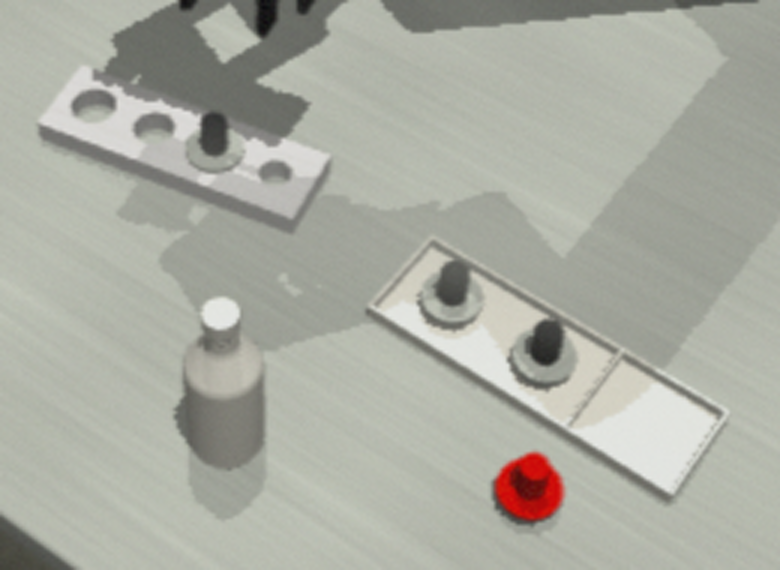

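The wrist view shows the plug in bore 2 at (316,190), upright. Fitted at the seated height of 27 mm, its flange has a radius of 26.0 mm (true 26), which agrees with it lying flush. The scene view shows the spares, red look-alike and bottle where they were, and the gripper is clear.

```bash
python3 -c "
from rig import robot
print(robot.hand_in())"
```

```text
the job is handed in; nothing more can be done
None
```

The valve plug from the small compartment fits the second bore (33 mm), so its foot is 32 mm in diameter. It stands fully home there with the flange on the block, and I have let go of it.

- **Bore 1 (29 mm):** I centred the plug to about 0.2 mm and pressed with about 8 N. It stopped on the block's upper face and did not go in.
- **Bore 2 (33 mm):** it went in with almost no vertical force. It then met a hard stop 12 mm below the bore 1 contact height, which is the full length of the foot, under a final press of about 8 N.
- **Last checks:** after release the wrist camera showed the flange at its seated height, with a fitted radius of 26.04 mm against the true 26 mm. The scene camera showed the two spare plugs, the red look-alike and the bottle in their starting places. The steel cup was outside that final crop, so I did not check it again; the arm only passed well above it.
- **Disagreements:** a fit to the knob top came out about 1.5 mm off the flange fit and with too large a radius. It was also poor in the tray, because the side of the knob merges with its top in the picture, so I did not rely on it. The wrist camera read about 0.7 mm off along the jaw direction, which I measured on the centred plug and corrected for.

I handed the job in just after 18 s on the robot's clock, against the limit of 72 s.

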